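# Close a self-centring chuck on a camera lens by its spokes

## Task

A camera lens stands loose and off centre between the three open jaws of the bench chuck. With closed fingers used as one fingertip, push the chuck wheel's spokes round clockwise as seen from above, changing to another spoke when you need to, until all three jaws grip the lens firmly and the wheel turns no further under a light push; do not force it beyond that. Grasp nothing: never take a spoke between the fingers, keep off the lens and the jaws, leave the tools around the chuck where they lie, and finish clear of everything.

Things in the scene. Friction and masses are not known exactly. Their poses are not given: they have to be found in the camera images.
- chuck: Round bench chuck fixed to the table: grey flange 132 mm across, 8 mm thick; above it a dark wheel with four spokes; on top a steel face disc 107 mm across, its flat top 46 mm above the table. Origin: on the vertical axis at the table top; z up, x towards jaw a; jaws b and c stand 120 and 240 degrees counter-clockwise from it. Place and yaw vary.
- wheel (a joint): Wheel angle, rad: grows as it turns CLOCKWISE seen from above, which closes the jaws (each moves in 2.2 mm per rad). Start 0 to 1.3; the jaws have centred the lens and touch it all round at 2.95, tight on it the wheel stands at about 3.1, and it stops dead by 3.25. Turns stiffly (about 0.2 N m: 2 to 3 N at a spoke), no spring, stays where it is left. At 0 spoke 1 points along the chuck's x axis.
- hub (a point): Centre of the wheel on the chuck's axis, 26 mm above the table; turns with it: x along spoke 1, y along spoke 2, -x and -y along spokes 3 and 4. A knurled ring of radius 59 mm, 17 to 35 mm above the table, with four level steel spokes 9 mm thick (axes 26 mm above the table), bare from 62 to 99 mm from the axis, ending in black 19 mm balls centred 111 mm out.
- spoke1 (a point): Point on the axis of spoke 1, 88 mm from the chuck's axis and 26 mm above the table: a good place to push. It turns with the wheel; its x axis points like the hub's x. The other spokes are the same, 90 degrees apart.
- lens: The loose camera lens: black cylinder 62 mm across and 36 mm tall, about 0.22 kg, standing glass up on the chuck's face between the jaws, up to 3.5 mm off the axis. Origin: centre of its underside. Its top is 82 mm above the table: the highest part of the work.
- lens_centre (a point): Centre of the lens, 18 mm above its underside; z along its axis.
- chuck_face (a point): Centre of the chuck's flat face, on the axis, 46 mm above the table.
- jaw_a: jaw on the chuck's face: steel block 17 mm wide with a black pad, 17 mm tall (top 63 mm above the table). Origin on the chuck's axis at the table top, its x axis outwards through the jaw. The pad's inner face stands 37.5 mm from the axis at wheel angle 0 and moves inwards.
- jaw_b: the same, 120 degrees counter-clockwise from jaw a
- jaw_c: the same, 240 degrees counter-clockwise from jaw a
- driver: bystander, loose: precision screwdriver 117 mm long and 17 mm thick, lying in front of the chuck; origin at its middle, underside
- brass_spanner: bystander, loose: brass tool 78 mm long and 12 mm thick, lying in front of the chuck; origin at its middle, underside
- gauge_anvil: bystander, loose: dark stepped anvil 70 mm across and 65 mm tall with a 27 mm post, to the right of the chuck near the table's edge; origin at the centre of its underside
- ring_pliers: bystander, loose: small pliers 81 x 38 x 11 mm lying on the green mat behind the jar; origin at the middle of the underside
- cream_jar: bystander, fixed: cream-coloured jar 52 mm across and 56 mm tall, left of and behind the chuck; origin at the centre of its underside
- syringe: bystander, fixed: grease syringe 122 mm long, 23 mm wide, left of the jar; origin at the middle of the underside
Mind the look-alikes: they are no part of the job. Of the things like the lens, leave any that is green or turquoise; of the rest the larger one is meant.

How it is judged:
On the way:
1. the wheel has been turned on so far that the jaws are within 1 mm of the lens all round (value of joint wheel above 2.5 rad), for 0.1 s.
At the end, for the whole second after the job is handed in: The wheel stands turned fully home (angle above 2.93 rad), each of the three jaws presses on the lens with more than 5 N, the lens stands upright and flat on the chuck's face (within 2.5 mm) with its axis within 1.5 mm of the chuck's, and all is at rest (value of joint wheel above 2.93 rad and contact force between each of jaw_a, jaw_b, jaw_c and lens above 5 N and horizontal distance between lens_centre and chuck_face below 0.0015 m and angle between lens_centre's own z axis and vertical below 0.04 rad and z of lens_centre in the frame of chuck_face between 0.0155 and 0.0205 m and velocity of joint wheel between -0.02 and 0.02 rad/s and linear speed of lens below 0.01 m/s); the robot touches nothing.
It fails at once if the hand or arm touches the lens or a jaw (contact force between any of the arm, the fingers and lens above 0.5 N or contact force between any of the arm, the fingers and jaw_a above 0.5 N or contact force between any of the arm, the fingers and jaw_b above 0.5 N or contact force between any of the arm, the fingers and jaw_c above 0.5 N).
It fails at once if a spoke is taken between the fingers ((x of the grasp point in the frame of hub between -0.006 and 0.006 m or y of the grasp point in the frame of hub between -0.006 and 0.006 m) and horizontal distance between the grasp point and hub between 0.06 and 0.125 m and z of the grasp point in the frame of hub below 0.018 m and contact force between the fingers and chuck above 0.5 N).
It fails at once if the wheel is forced (more than 60 N on it) (contact force between the fingers and chuck above 60 N).
It fails at once if the lens is lifted off the chuck or tipped (z of lens_centre in the frame of chuck_face above 0.024 m or angle between lens_centre's own z axis and vertical above 0.15 rad).
It fails at once if a tool near the chuck is moved by more than 15 mm (distance of any of driver, brass_spanner, gauge_anvil, ring_pliers from where it was at the start of the episode above 0.015 m).
It also fails if it takes over 48 s, if anything falls off the work surface, if the arm or the gripper's body presses on something with over 40 N, if the wrist force passes 120 N, or if a joint passes its speed limit or range.

## Robot

A 6-joint arm with a two-finger parallel gripper is mounted at the origin on a cart in front of the work surface, level with it; the furniture and walls round the work are solid. World frame = base frame: x ahead of the robot, y to its left, z up, the work surface at z = 0. Lengths are in m, angles in rad, forces in N, time in s.
With the tool pointing down it reaches from about 0.3 to 1 m from the base axis. Payload 5.1 kg.
Tool frame: the origin (TCP) lies midway between the tips of the shut fingers; the grasp point (between the pads) lies 19 mm behind it; z points along the fingers, y is the line along which they close (so a half turn about z gives the same grasp; the last joint's range is limited). The gripper opens to 95 mm and grips with 3 to 60 N. Pads are 20 mm wide; open, the fingers measure 119 mm over their backs; the gripper's body (75 mm by 180 mm) begins 59 mm behind the grasp point.
Start: joints at [-1.313, 0.124, 1.65, -0, 1.367, -0.083], TCP at [0.217, -0.613, 0.215] pointing down, gripper open.
Joint ranges: [-2.61, 2.61], [-1.02, 2.33], [0.03, 2.71], [-1.35, 4.49], [0.32, 2.68], [-2.91, 2.91]. Speed limits (rad/s): [2.57, 2.57, 3.14, 3.14, 3.14, 3.14].

## Interface

Orientations are given as [roll, pitch, yaw] about the fixed x, y, z axes, in that order (R = Rz(yaw) Ry(pitch) Rx(roll)).
In Python, from bench import robot, camera, camera_info, job_done gives the robot as it stands.
- The arm moves only by the shell command python3 -m pendant 'ROWS' [OPENING]. ROWS is JSON, a list of rows, each an object of numbers: "tx", "ty", "tz": the shift along the tool's x, y, z in mm; "yaw": the turn about the tool's z in degrees. In form: [{"tx": .., "ty": .., "tz": .., "yaw": ..}, ...]. A call has 1 to 10 rows; each row is the pose to reach, as a shift and turn from the pose commanded when the call began, along the tool's axes at that moment; what a row does not reach only later rows make up. A row lasts 1/8 s, in which the tool goes at most 62.5 mm and 10.7 degrees, less where a joint would pass 70% of its speed; a pose out of reach is approached as far as the arm can. A call with a gripper value outside its range is refused whole. OPENING is the opening, from 0 (shut) to 1 (fully open), set as the call begins (- or left out, the last holds). The fingers move at their own pace and stop on an object; the grip force is fixed at half the most. Time passes only in rows, so rows that repeat a pose let the fingers close. It gives the time, the measured TCP pose, the force, the opening and the grip force at its end, in the units of the state.
- robot.read_state(): the state, without advancing time (a new reading comes with each control period).
- camera(name): name is "scene" or "top" or "wrist"; returns (picture, depth): 480x640x3 uint8, blue, green, red; 480x640 float32, m along the optical axis (not along the pixel's ray), 0 where there is no reading.
- camera_info(name): a dict with "mtx" (3x3 intrinsics, pixels), "rvec" (rotation vector, rad) and "tvec" (3), from world to camera coordinates, as OpenCV has them; the wrist camera has in their place "T_tool_cam" (4x4, takes a point from camera to tool coordinates, whose origin is the TCP and whose axes are the flange's). Camera axes: x right, y down, z forward; pixel columns grow to the right and rows downward; lengths in m; the calibration is good to about 2 mm. The wrist camera is an equidistant fisheye: a pixel r from the principal point sees the ray r / f radians off the axis. A picture is of the moment at which its call begins: read the wrist's pose just before it. camera_info takes no time and is no camera call.
- job_done(): hands the job in; it is judged then, once.
The state is a dict: "time_s": time; "q": joint angles; "qd": joint speeds; "tau": joint torques, N m; "tool_pos": TCP position; "tcp_rot": TCP orientation; "force": force on the tool from outside, world axes, zero at the start; "moment": the same for the moment, N m; "grip_width": finger opening in m; "gripper_force": force on a finger pad.
Only numpy, scipy, OpenCV 4.12 (cv2) and the standard library are available. Lean on these libraries where they do the work, as an engineer would, in place of code of your own. Each camera call takes 0.05 s, during which the arm holds its last target. There are 200 camera calls.

## Working session

There is one attempt and no reset: what is moved stays moved. The work goes in short steps, Python scripts to look and compute and a shell command to move; the robot and the scene stay as the last step left them, time stands still between calls to the robot, and variables do not carry over. Pictures are saved under pics/ and viewed, at most 10 in all, crops included, and the job is handed in when it is done.

```bash
mkdir -p pics
python3 - <<'E'
from bench import robot,camera,camera_info
import cv2,numpy as np
s=robot.read_state();print({k:np.round(v,3).tolist() for k,v in s.items()})
for n in("top","scene"):
    p,d=camera(n);cv2.imwrite(f"pics/{n}0.png",p);np.save(f"{n}0.npy",d);i=camera_info(n)
    R=cv2.Rodrigues(np.array(i["rvec"]))[0];print(n,np.array(i["mtx"]).tolist(),(-R.T@np.array(i["tvec"]).ravel()).round(3),R.round(2).tolist())
E
```

```text
{'time_s': 0.0, 'q': [-1.313, 0.124, 1.652, 0.0, 1.367, -0.083], 'qd': [-0.002, 0.001, 0.001, -0.002, 0.001, -0.0], 'tau': [0.0, -41.761, -35.993, 0.077, 0.049, -0.0], 'tool_pos': [0.217, -0.612, 0.213], 'tcp_rot': [-3.14, -0.0, 0.341], 'force': [-0.063, -0.327, 0.494], 'moment': [-0.021, 0.006, 0.056], 'gripper_force': 0.0, 'grip_width': 0.095}
top [[526.9514292650357, 0.0, 319.26018447055503], [0.0, 526.9514292650357, 239.61297248983988], [0.0, 0.0, 1.0]] [ 0.483 -0.085  1.232] [[0.02, -1.0, -0.03], [-1.0, -0.01, -0.06], [0.06, 0.03, -1.0]]
scene [[487.7994847135039, 0.0, 323.1504040142166], [0.0, 487.7994847135039, 240.73614525440576], [0.0, 0.0, 1.0]] [0.16  0.736 0.6  ] [[-0.89, -0.46, 0.0], [-0.23, 0.45, -0.86], [0.39, -0.77, -0.51]]
```

View pics/top0.png

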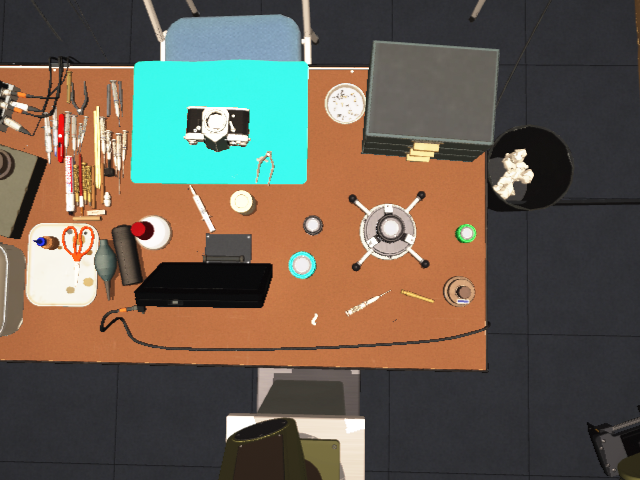

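View pics/scene0.png

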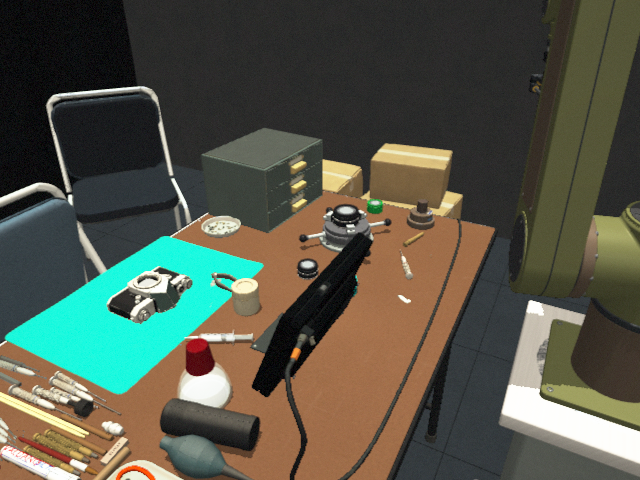

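The top view shows the chuck at about (389,231), with its balls at (352,199), (421,195), (425,265) and (356,267). The driver and brass spanner lie below it, the anvil at (460,291) and a green look-alike at (466,233). Next I'll measure the balls and look at the jaws closely.

```bash
cat > h.py <<'E'
import cv2,numpy as np
from bench import robot,camera,camera_info
def ray(n,uv,z):
    i=camera_info(n);K=np.array(i["mtx"]);R=cv2.Rodrigues(np.array(i["rvec"]))[0];c=-R.T@np.array(i["tvec"]).ravel()
    d=np.c_[(np.atleast_2d(uv)-K[:2,2])/K[0,0],np.ones(len(np.atleast_2d(uv)))]@R
    return c+d*((z-c[2])/d[:,2])[:,None]
def proj(n,P):
    i=camera_info(n);return cv2.projectPoints(np.atleast_2d(P).astype(float),np.array(i["rvec"]),np.array(i["tvec"]),np.array(i["mtx"]),None)[0].reshape(-1,2)
def balls(p):
    g=p.max(2);out=[]
    m=(g<60).astype(np.uint8);x0,y0=330,180
    n,l,st,c=cv2.connectedComponentsWithStats(m[y0:290,x0:450])
    for k in range(1,n):
        if 25<st[k,4]<130 and max(st[k,2:4])<14: out.append(c[k]+[x0,y0])
    return np.array(out)
E
python3 - <<'E'
from h import *
p=cv2.imread("pics/top0.png");b=balls(p);P=ray("top",b,.026);print(b.round(1),P.round(4))
c=P.mean(0);print(c,np.linalg.norm(P-c,axis=1),np.degrees(np.arctan2(*(P-c)[:,1::-1].T)))
for n,z in(("driver",(368,304)),("spanner",(418,296)),("anvil",(460,290)),("green",(466,233)),("cabinet",(425,155))):print(n,ray("top",z,.01).round(3))
print("cabinet top",ray("top",[[367,152],[490,161]],.15).round(3))
cv2.imwrite("pics/crop0.png",cv2.resize(p[180:280,335:445],None,fx=6,fy=6,interpolation=cv2.INTER_CUBIC)[:600])
E
```

```text
[[420.9 194.6]
 [351.9 198.4]
 [424.8 263.8]
 [355.5 266.9]] [[ 0.6636 -0.281   0.026 ]
 [ 0.653  -0.1229  0.026 ]
 [ 0.5054 -0.2904  0.026 ]
 [ 0.4958 -0.1331  0.026 ]]
[ 0.57948131 -0.2068349   0.026     ] [0.11214204 0.11155776 0.11162967 0.11151492] [ -41.37074327   48.75993477 -131.56203864  138.59247619]
driver [[ 0.411 -0.164  0.01 ]]
spanner [[ 0.431 -0.278  0.01 ]]
anvil [[ 0.447 -0.374  0.01 ]]
green [[ 0.578 -0.387  0.01 ]]
cabinet [[ 0.759 -0.293  0.01 ]]
cabinet top [[ 0.733 -0.149  0.15 ]
 [ 0.717 -0.402  0.15 ]]
```

View pics/crop0.png

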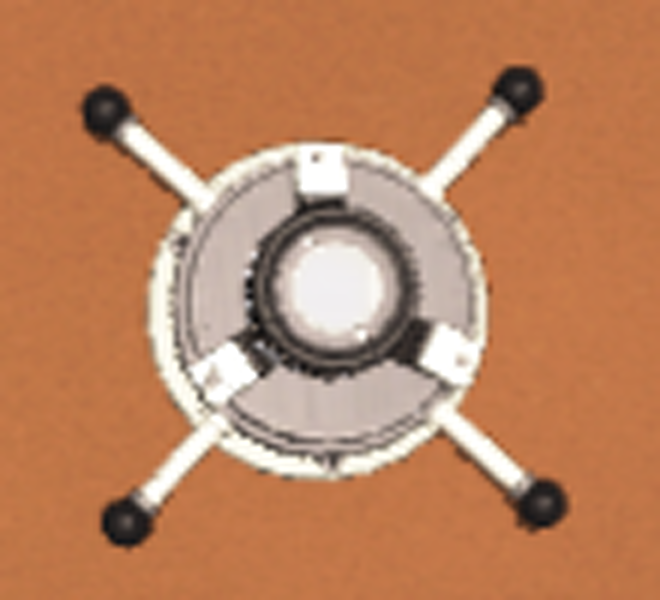

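The enlarged crop shows three jaws around the loose lens, at about (322,172), (445,352) and (222,370), and four spokes at 49, -41, -131 and 139°. I'll push the near-right spoke (-131°) clockwise along the near side, well away from the cabinet. First I go above its trailing side with the fingers shut.

```bash
python3 -m pendant '[{"tx":52,"ty":-24,"tz":0,"yaw":5},{"tx":104,"ty":-48,"tz":0,"yaw":10},{"tx":156,"ty":-73,"tz":0,"yaw":15},{"tx":208,"ty":-97,"tz":0,"yaw":19.5},{"tx":260,"ty":-121,"tz":0,"yaw":19.5},{"tx":312,"ty":-145,"tz":0,"yaw":19.5},{"tx":364,"ty":-170,"tz":0,"yaw":19.5},{"tx":413.5,"ty":-193.5,"tz":0,"yaw":19.5},{"tx":413.5,"ty":-193.5,"tz":0,"yaw":19.5},{"tx":413.5,"ty":-193.5,"tz":0,"yaw":19.5}]' 0
python3 - <<'E'
from h import *
s=robot.read_state();print(s["tool_pos"],s["tcp_rot"],s["force"],s["grip_width"])
print(np.array(camera_info("wrist")["T_tool_cam"]).round(3))
p,_=camera("wrist");cv2.imwrite("pics/w1.png",p)
E
```

```text
time_s: 1.35
tool_pos: [0.5418, -0.2921, 0.2141]
tcp_rot: [-3.141, 0.001, 0.001]
force: [-0.5, -0.6, -0.5]
grip_width: 0.0021
gripper_force: 0.0
[ 0.54182957 -0.2920645   0.21409233] [-3.14145149e+00  1.14237540e-03  8.97519376e-04] [-0.47295958 -0.5579896  -0.54503155] 0.0021318458061083795
[[ 0.    -0.961 -0.278  0.078]
 [ 1.     0.     0.    -0.001]
 [ 0.    -0.278  0.961 -0.17 ]
 [ 0.     0.     0.     1.   ]]
```

View pics/w1.png

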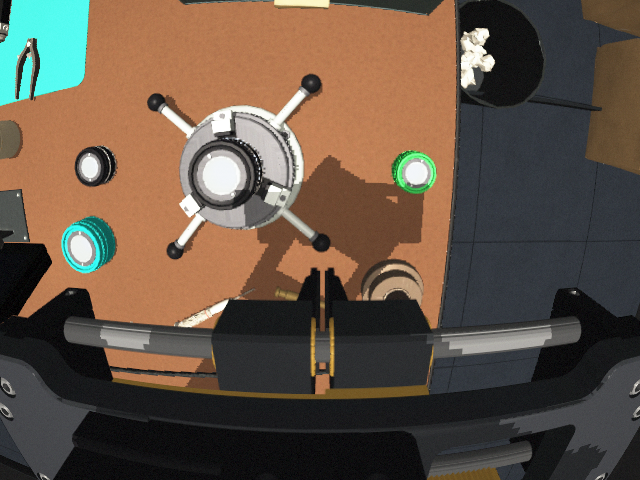

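The wrist view shows the near-right ball at (321,242) with the fingertip above and beside it, on the ccw side, and nothing underneath. I'll descend to z=16 mm.

```bash
python3 -m pendant '[{"tx":0,"ty":0,"tz":50},{"tx":0,"ty":0,"tz":100},{"tx":0,"ty":0,"tz":150},{"tx":0,"ty":0,"tz":180},{"tx":0,"ty":0,"tz":198},{"tx":0,"ty":0,"tz":198}]'
python3 - <<'E'
import numpy as np
# finger-centre waypoints: trailing spoke by 'off' at r=88 ; start (542,-292)
c=np.array([579.5,-206.8]);s=np.array([541.8,-292.1])
for a in range(-131,-300,-10):
    t=np.radians(a);p=c+88*np.array([np.cos(t),np.sin(t)])+17*np.array([-np.sin(t),np.cos(t)])
    print(a,(p-s).round(1)*[1,-1])
E
```

```text
-131 [-7.2 -7.7]
-141 [-20.  -16.7]
-151 [-31.  -27.8]
-161 [-40.  -40.6]
-171 [-46.6 -54.7]
-181 [-50.6 -69.8]
-191 [-51.9 -85.4]
-201 [ -50.5 -101. ]
-211 [ -46.5 -116.1]
-221 [ -39.9 -130.2]
-231 [ -30.9 -143. ]
-241 [ -19.8 -154. ]
-251 [  -7. -163.]
-261 [   7.1 -169.6]
-271 [  22.2 -173.6]
-281 [  37.8 -174.9]
-291 [  53.4 -173.5]invalid input at $[0]: expected keys tx, ty, tz, yaw
```

```bash
python3 -m pendant '[{"tx":0,"ty":0,"tz":50,"yaw":0},{"tx":0,"ty":0,"tz":100,"yaw":0},{"tx":0,"ty":0,"tz":150,"yaw":0},{"tx":0,"ty":0,"tz":180,"yaw":0},{"tx":0,"ty":0,"tz":198,"yaw":0},{"tx":0,"ty":0,"tz":198,"yaw":0}]'
```

```text
time_s: 2.15
tool_pos: [0.541, -0.2924, 0.0156]
tcp_rot: [-3.14, 0.002, -0.001]
force: [-0.5, -0.2, 0.2]
grip_width: 0.0004
gripper_force: 0.0
```

```bash
python3 -m pendant '[{"tx":-4,"ty":-4,"tz":0,"yaw":0},{"tx":-7,"ty":-8,"tz":0,"yaw":0},{"tx":-13,"ty":-12,"tz":0,"yaw":0},{"tx":-20,"ty":-17,"tz":0,"yaw":0},{"tx":-26,"ty":-22,"tz":0,"yaw":0},{"tx":-31,"ty":-28,"tz":0,"yaw":0}]'
```

```text
time_s: 2.9
tool_pos: [0.5111, -0.2639, 0.017]
tcp_rot: [3.141, -0.001, 0.0]
force: [2.9, -0.6, 1.9]
grip_width: 0.0004
gripper_force: 1.2
```

```bash
python3 -m pendant '[{"tx":-5,"ty":-6,"tz":0,"yaw":0},{"tx":-9,"ty":-13,"tz":0,"yaw":0},{"tx":-13,"ty":-20,"tz":0,"yaw":0},{"tx":-16,"ty":-27,"tz":0,"yaw":0},{"tx":-18,"ty":-34,"tz":0,"yaw":0},{"tx":-20,"ty":-42,"tz":0,"yaw":0},{"tx":-21,"ty":-50,"tz":0,"yaw":0},{"tx":-21,"ty":-57,"tz":0,"yaw":0},{"tx":-21,"ty":-65,"tz":0,"yaw":0},{"tx":-20,"ty":-73,"tz":0,"yaw":0}]'
python3 - <<'E'
from h import *
s=robot.read_state();print(s["tool_pos"],s["force"])
p,_=camera("top");cv2.imwrite("pics/t2.png",cv2.resize(p[160:310,315:465],None,fx=4,fy=4,interpolation=cv2.INTER_CUBIC))
b=balls(p);P=ray("top",b,.026)-[.5795,-.2068,.026];print(np.linalg.norm(P,axis=1),np.degrees(np.arctan2(P[:,1],P[:,0])))
E
```

```text
time_s: 4.15
tool_pos: [0.4912, -0.1906, 0.0166]
tcp_rot: [3.141, 0.0, 0.0]
force: [0.8, -3.0, 1.0]
grip_width: 0.0007
gripper_force: 1.2
[ 0.49116292 -0.19062958  0.01664674] [ 0.77232429 -3.02760673  1.02578758]
[0.11209213 0.11146838 0.11186673] [ -19.46426913   70.46104692 -109.71510082]
```

View pics/t2.png

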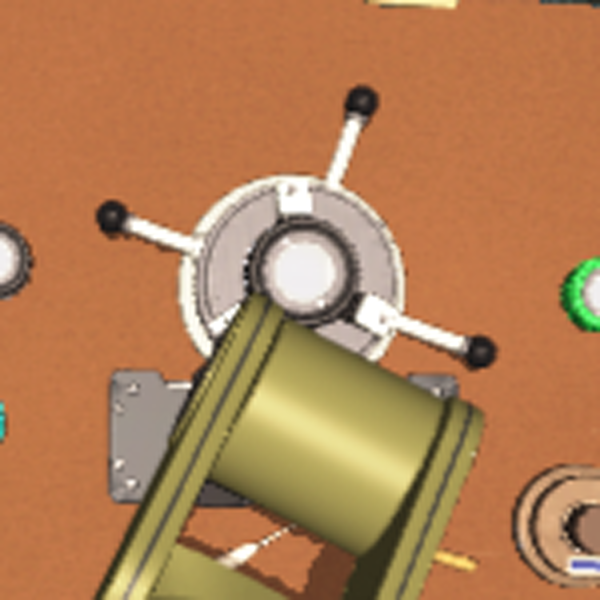

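The spoke now stands at -199.5°, so the wheel has turned 68° with about 3 N. The top picture shows the balls at (112,217), (361,101) and (480,351) and the tools undisturbed. I'll push on.

```bash
python3 -m pendant '[{"tx":2,"ty":-8,"tz":0,"yaw":0},{"tx":4.5,"ty":-15,"tz":0,"yaw":0},{"tx":7.5,"ty":-22,"tz":0,"yaw":0},{"tx":11,"ty":-29,"tz":0,"yaw":0},{"tx":15,"ty":-35.5,"tz":0,"yaw":0}]'
```

```text
time_s: 4.82
tool_pos: [0.5062, -0.155, 0.0165]
tcp_rot: [-3.141, 0.001, 0.001]
force: [-0.5, -2.8, -0.1]
grip_width: 0.0003
gripper_force: 1.1
```

```bash
python3 -m pendant '[{"tx":2.5,"ty":-3.2,"tz":0,"yaw":0},{"tx":5,"ty":-6.5,"tz":0,"yaw":0}]'
```

```text
time_s: 5.08
tool_pos: [0.5112, -0.1488, 0.0166]
tcp_rot: [-3.142, 0.0, 0.001]
force: [-0.2, -2.6, 0.3]
grip_width: 0.0002
gripper_force: 1.1
```

```bash
python3 -m pendant '[{"tx":2.5,"ty":-3,"tz":0,"yaw":0},{"tx":5,"ty":-5.5,"tz":0,"yaw":0}]'
```

```text
time_s: 5.32
tool_pos: [0.5162, -0.1434, 0.0165]
tcp_rot: [-3.141, 0.0, 0.0]
force: [-0.8, -2.6, 0.1]
grip_width: 0.0006
gripper_force: 1.1
```

```bash
python3 -m pendant '[{"tx":3,"ty":-3,"tz":0,"yaw":0},{"tx":6,"ty":-5.5,"tz":0,"yaw":0}]'
python3 - <<'E'
from h import *
p,_=camera("top");b=balls(p);P=ray("top",b,.026)-[.5795,-.2068,.026];print(np.linalg.norm(P,axis=1),np.degrees(np.arctan2(P[:,1],P[:,0])))
E
```

```text
time_s: 5.58
tool_pos: [0.5222, -0.1378, 0.0165]
tcp_rot: [-3.141, 0.0, 0.0]
force: [-1.5, -2.2, 0.5]
grip_width: 0.0003
gripper_force: 1.0
[0.11201848 0.11194492 0.11115095] [  29.01986175  -61.01027006 -151.26437745]
```

```bash
python3 -m pendant '[{"tx":3,"ty":-2.5,"tz":0,"yaw":0},{"tx":6.5,"ty":-4.8,"tz":0,"yaw":0},{"tx":10,"ty":-7,"tz":0,"yaw":0},{"tx":13,"ty":-9,"tz":0,"yaw":0}]'
```

```text
time_s: 6.12
tool_pos: [0.5353, -0.1289, 0.0166]
tcp_rot: [-3.141, 0.0, 0.0]
force: [-1.6, -1.6, 0.8]
grip_width: 0.0004
gripper_force: 1.0
```

```bash
python3 -m pendant '[{"tx":3.5,"ty":-1.7,"tz":0,"yaw":0},{"tx":7,"ty":-3.3,"tz":0,"yaw":0}]'
```

```text
time_s: 6.38
tool_pos: [0.5423, -0.1256, 0.0166]
tcp_rot: [-3.141, 0.0, 0.0]
force: [-1.8, -1.9, -0.0]
grip_width: 0.0006
gripper_force: 1.1
```

```bash
python3 -m pendant '[{"tx":3.5,"ty":-1.6,"tz":0,"yaw":0},{"tx":7,"ty":-3.2,"tz":0,"yaw":0}]'
python3 - <<'E'
from h import *
p,_=camera("top");b=balls(p);P=ray("top",b,.026)-[.5795,-.2068,.026];print(np.linalg.norm(P,axis=1),np.degrees(np.arctan2(P[:,1],P[:,0])))
E
```

```text
time_s: 6.62
tool_pos: [0.5492, -0.1225, 0.0165]
tcp_rot: [3.142, 0.001, 0.001]
force: [-3.5, -3.1, 0.3]
grip_width: 0.0004
gripper_force: 1.4
[0.11208392 0.11167029 0.11152166] [   9.79882188  -80.23195154 -170.58912813]
```

Force is rising: the wheel is at about 3.04 rad and the jaws are on the lens. I'll use small steps from here.

```bash
python3 -m pendant '[{"tx":2,"ty":-0.7,"tz":0,"yaw":0},{"tx":2,"ty":-0.7,"tz":0,"yaw":0}]'
```

```text
time_s: 6.92
tool_pos: [0.5512, -0.1218, 0.0166]
tcp_rot: [-3.141, 0.0, 0.0]
force: [-1.7, -1.6, 0.1]
grip_width: 0.0005
gripper_force: 1.1
```

```bash
python3 -m pendant '[{"tx":2,"ty":-0.7,"tz":0,"yaw":0},{"tx":2,"ty":-0.7,"tz":0,"yaw":0}]'
python3 - <<'E'
from h import *
p,_=camera("top");b=balls(p);P=ray("top",b,.026)-[.5795,-.2068,.026];print(np.linalg.norm(P,axis=1),np.degrees(np.arctan2(P[:,1],P[:,0])))
E
```

```text
time_s: 7.18
tool_pos: [0.5531, -0.1211, 0.0166]
tcp_rot: [-3.142, 0.0, 0.0]
force: [-2.4, -2.2, -0.4]
grip_width: 0.0005
gripper_force: 1.4
[0.11177624 0.11230137 0.1111204 ] [   7.07756671  -82.84882383 -173.22425642]
```

```bash
python3 -m pendant '[{"tx":2,"ty":-0.6,"tz":0,"yaw":0},{"tx":2,"ty":-0.6,"tz":0,"yaw":0}]'
```

```text
time_s: 7.48
tool_pos: [0.5552, -0.1205, 0.0166]
tcp_rot: [-3.142, 0.0, 0.0]
force: [-3.1, -2.4, -0.4]
grip_width: 0.0005
gripper_force: 1.5
```

```bash
python3 -m pendant '[{"tx":2,"ty":-0.6,"tz":0,"yaw":0},{"tx":2,"ty":-0.6,"tz":0,"yaw":0}]'
python3 - <<'E'
from h import *
p,_=camera("top");b=balls(p);P=ray("top",b,.026)-[.5795,-.2068,.026];print(np.degrees(np.arctan2(P[:,1],P[:,0])))
cv2.imwrite("pics/t3.png",cv2.resize(p[190:270,345:435],None,fx=7,fy=7,interpolation=cv2.INTER_CUBIC))
E
```

```text
time_s: 7.72
tool_pos: [0.5572, -0.1199, 0.0166]
tcp_rot: [-3.141, 0.0, 0.0]
force: [-2.1, -2.2, 0.1]
grip_width: 0.0004
gripper_force: 1.6
[   4.59380824  -85.60149329 -175.88243039]
```

View pics/t3.png

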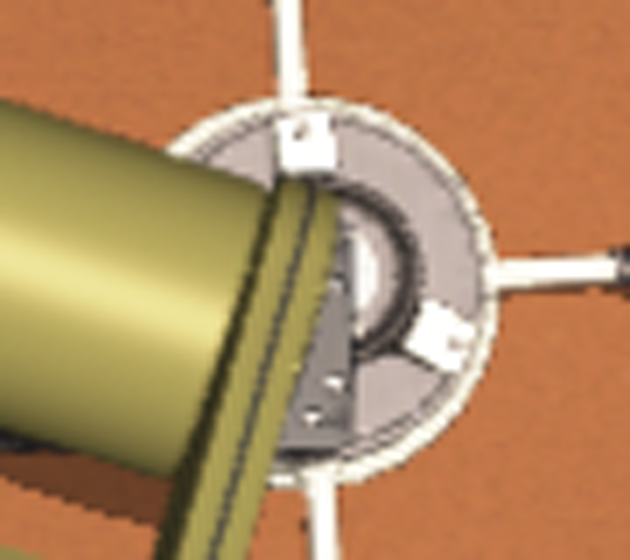

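The jaws seen at (305,145) and (440,338) are close to the lens, but the push force is still about 3 N, so the wheel isn't tight yet. This fits the smaller start angle. I'll continue.

```bash
python3 -m pendant '[{"tx":2,"ty":-0.5,"tz":0,"yaw":0},{"tx":4,"ty":-1,"tz":0,"yaw":0},{"tx":4,"ty":-1,"tz":0,"yaw":0}]'
```

```text
time_s: 8.15
tool_pos: [0.5612, -0.1189, 0.0166]
tcp_rot: [3.142, 0.0, 0.001]
force: [-4.4, -2.8, -0.7]
grip_width: 0.0005
gripper_force: 1.8
```

```bash
python3 -m pendant '[{"tx":2.5,"ty":-0.3,"tz":0,"yaw":0},{"tx":5,"ty":-0.6,"tz":0,"yaw":0},{"tx":5,"ty":-0.6,"tz":0,"yaw":0}]'
python3 - <<'E'
from h import *
p,_=camera("top");b=balls(p);P=ray("top",b,.026)-[.5795,-.2068,.026];print(np.degrees(np.arctan2(P[:,1],P[:,0])))
E
```

```text
time_s: 8.52
tool_pos: [0.5657, -0.1185, 0.0165]
tcp_rot: [3.141, 0.001, 0.001]
force: [-5.3, -3.6, 0.9]
grip_width: 0.0001
gripper_force: 2.5
[ -0.5552325  -90.79808163 178.87733773]
```

```bash
python3 -m pendant '[{"tx":1,"ty":0.2,"tz":0,"yaw":0},{"tx":2,"ty":0.4,"tz":0,"yaw":0},{"tx":2,"ty":0.4,"tz":0,"yaw":0},{"tx":2,"ty":0.4,"tz":0,"yaw":0}]'
python3 - <<'E'
from h import *
p,_=camera("top");b=balls(p);P=ray("top",b,.026)-[.5795,-.2068,.026];print(np.degrees(np.arctan2(P[:,1],P[:,0])))
q=np.array([[322,172],[445,352],[222,370]])/6+[335,180]
J=ray("top",q,.063);v=J-[.5795,-.2068,.063];print(np.linalg.norm(v,axis=1),np.degrees(np.arctan2(v[:,1],v[:,0])), "block centroids z=.063")
print(robot.read_state()["force"],robot.read_state()["tool_pos"])
E
```

```text
time_s: 9.07
tool_pos: [0.5658, -0.1185, 0.0164]
tcp_rot: [-3.141, 0.006, 0.001]
force: [-11.3, -2.4, 6.6]
grip_width: 0.0004
gripper_force: 5.6
[ -0.5552325  -90.79808163 178.87733773]
[0.04646757 0.04709841 0.04799462] [   3.72033217 -114.86794424  125.16943473] block centroids z=.063
[-10.04414108  -1.82093633   5.63719486] [ 0.5658266  -0.11846733  0.01641047]
```

The tool is stopped dead: a commanded 2 mm more raised the force to about 11 N and neither the wheel nor the tool moved, at θ≈3.2. Now I back off and rise.

```bash
python3 -m pendant '[{"tx":-8,"ty":-1,"tz":0,"yaw":0},{"tx":-22,"ty":-3,"tz":0,"yaw":0},{"tx":-22,"ty":-3,"tz":40,"yaw":0},{"tx":-22,"ty":-3,"tz":0,"yaw":0}]' --help 2>&1 | head -3; python3 -c "
from bench import robot;s=robot.read_state();print(s['time_s'],s['tool_pos'],s['force'])"
```

```text
invalid input: not JSON, or not a number
9.125 [ 0.5658266  -0.11846733  0.01641047] [-10.04414108  -1.82093633   5.63719486]
```

That call had a wrong tz sign and a stray argument. It was refused and nothing moved. Here are the corrected rows.

```bash
python3 -m pendant '[{"tx":-8,"ty":-1,"tz":0,"yaw":0},{"tx":-22,"ty":-3,"tz":0,"yaw":0},{"tx":-24,"ty":-3,"tz":-40,"yaw":0},{"tx":-24,"ty":-3,"tz":-90,"yaw":0},{"tx":-24,"ty":-3,"tz":-140,"yaw":0},{"tx":-60,"ty":30,"tz":-180,"yaw":0},{"tx":-100,"ty":60,"tz":-200,"yaw":0},{"tx":-130,"ty":88,"tz":-200,"yaw":0},{"tx":-130,"ty":88,"tz":-200,"yaw":0},{"tx":-130,"ty":88,"tz":-200,"yaw":0}]'
python3 - <<'E'
from h import *
s=robot.read_state();print(s["tool_pos"],s["force"])
p,_=camera("wrist");cv2.imwrite("pics/w4.png",cv2.resize(p[60:260,180:460],None,fx=2.8,fy=2.8,interpolation=cv2.INTER_CUBIC))
p,_=camera("top");b=balls(p);P=ray("top",b,.026)-[.5795,-.2068,.026];print(np.degrees(np.arctan2(P[:,1],P[:,0])))
E
```

```text
time_s: 10.38
tool_pos: [0.4385, -0.2063, 0.2167]
tcp_rot: [-3.141, -0.001, 0.0]
force: [-0.5, 0.5, 0.4]
grip_width: 0.0005
gripper_force: 0.0
[ 0.43845202 -0.20629561  0.21667001] [-0.50761637  0.5447341   0.44160292]
[  5.64348512 -84.43518032  95.71472084]
```

View pics/w4.png

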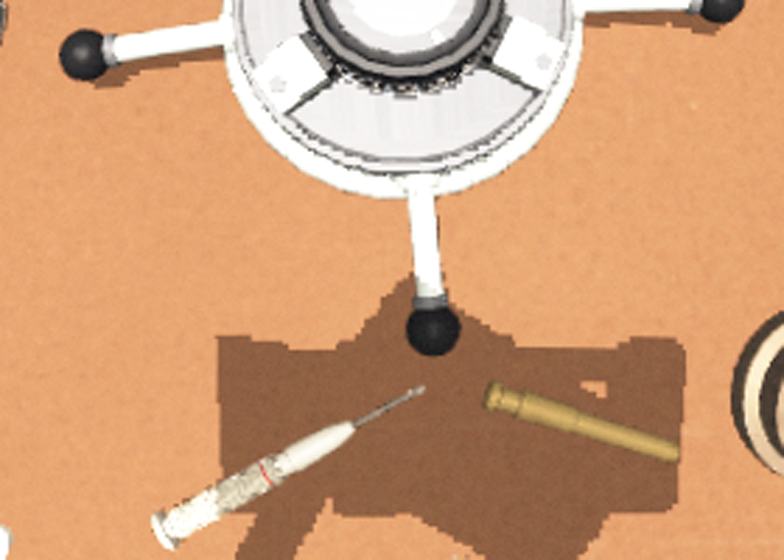

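The wheel relaxed 6° off the stop to about 3.1 rad, which is the stated tight position. In the wrist view the pads touch the lens, at (335,70) and (490,60). The tools lie where they were and the hand is clear.

```bash
python3 -c "
from bench import job_done;print(job_done())"
```

```text
the job is handed in; nothing more can be done
None
```

I pushed the chuck wheel clockwise on one spoke until it stopped under a light push (about 11 N); once released it stands at about 3.1 rad by the camera, with the lens gripped, the tools I could see unmoved and the arm clear. The job is handed in, with no verdict returned.

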